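# Take the snap-fit cover off the punch case

### The job

Open the punch case on the wooden bench board: pinch the two side tabs of its snap-fit cover together, evenly and no harder than they need, until the catches let go, lift the cover straight off without wrenching it, and stand it feet down in the shallow wooden tray, keeping hold of it until it stands on the tray floor. Then let go, and leave everything else lying where it is.

Things in the scene. Friction and masses are not known exactly. Their poses are not given: they have to be found in the camera images.
- case: Punch case, fixed: black plastic base 96 (x) x 54 (y) x 28 mm screwed on a dark wooden board 215 x 160 x 18 mm (x -65 to 150, y -80 to 80). Origin on the table under the centre of the base, x along its long side, z up. A steel bench block 64 x 64 x 20 mm stands on the board at x 110. Ten steel punches stand fixed in the case under the cover.
- case_rim (a point): Centre of the base's rim, at z 46 of the case, axes as the case's. In the middle of each long side is a catch bar 28 mm long (x), z 42 to 46 of the case, its outer face at y +-27, over a window; the cover's barbs hook under these two bars. Fingertips that squeeze the tabs must stay above the rim.
- cover: Snap-fit cover of the case: grey plastic hood 90 (x) x 46 (y) x 62 mm high, 0.10 to 0.17 kg with its tabs. Origin at the centre of the plane of its feet, z up, x along its long side. Latched at the start, origin at z 36 of the case, axes parallel, with 0.5 mm of play across, 1 mm along and 1 mm upward. Feet z 0 to 10: a tongue at each end, and the tabs' legs 1 mm shorter.
- cover_top (a point): Centre of the cover's flat top, 62 mm above its feet. A 96 x 54 mm flange, cover z 10 to 13, lies on the rim; it is left out for 36 mm (x) round each tab. The punches inside reach 50 mm above the seated feet: raise the cover 60 mm to be clear. Once both tabs are held in it lifts with little more than its weight. Pushing or pulling it against the case with over 24 N tears it.
- tab_left: Latch tab in the middle of the cover's +y side, black. Origin at the foot of its leg, (0, 19, 0) mm of the cover at rest, axes as the cover's. Slides towards the cover's middle against a spring of 5.5 N/mm (no force at rest), stop at 7 mm. Its barb hooks outward under the catch bar by 2.6 mm, 2.1 to 3.1 with the cover's play. Pressing it with over 18 N cracks it.
- tab_left_pad (a point): Middle of the left tab's thumb pad as designed, 31.5 mm from the cover's middle plane, cover z 26, moving with the tab. The pad is a flat upright face 22 wide (x) x 24 mm high (cover z 14 to 38). It is a stuck-on rubber pad of uneven thickness: the real face stands 28.7 to 34.3 mm out, each side differently, and no pose tells how much.
- tab_right: The like tab on the cover's -y side: origin at (0, -19, 0) mm of the cover at rest, slides to +y, same spring, barb and 18 N limit. Both tabs must be held in together, each past its own catch, while the cover is lifted.
- tab_right_pad (a point): Middle of the right tab's thumb pad as designed, at y -31.5, z 26 mm of the cover; the real face likewise stands 28.7 to 34.3 mm out, independently of the left one.
- tray: Shallow tray of light wood, fixed, 220 (x) x 160 (y) x 22 mm high, walls and floor 6 mm thick. Origin under its centre, x along its long side. A copper cuff stands in its +x end; the rest is free (a cover centred at x -30 mm, parallel to the tray, fits well).
- cuff: Copper cuff bracelet, 60 mm across, 22 mm high, standing in the tray at about x +67 mm. To be left.
- spare_punch: Square steel punch 65 x 8 x 8 mm lying on the bench board beside the case, at about y +66 mm of the case. To be left.
- hammer: Hammer 260 mm long, wooden handle, 26 mm high, lying between board and tray. To be left.
- pliers: Pliers with dark green handles, 165 mm long, 12 mm high, lying at the left side. To be left.
- barrette: Domed brass hair clip, 85 x 26 x 13 mm, lying at the left side. To be left.
- paste_jar: White jar with a metal cap, 52 mm across, 55 mm high, at the right side. To be left.
- ring_mandrel: Tapered steel ring mandrel standing on its 34 mm wide foot, 200 mm high, at the right side. To be left.
Mind the look-alikes: they are no part of the job. What is meant by the cover is not blue, red or yellow, and is the larger of those in its own colour.

How it is judged (in metres and radians):
On the way, in this order (a step that is already met when the one before it is completed fails the run):
1. both tabs are held pressed in by more than 1.5 mm while the cover still sits on the case (y of tab_left in the frame of cover below 0.0175 m and y of tab_right in the frame of cover above -0.0175 m and z of cover in the frame of case below 0.04 m), for 0.1 s.
2. the cover is off: held level, its feet more than 50 mm above where they sat (z of cover in the frame of case above 0.086 m and angle between cover's own z axis and vertical below 0.2 rad), for 0.1 s.
3. the cover stands on the tray floor while the fingers still hold it (z of cover in the frame of tray between 0.003 and 0.01 m and horizontal distance between cover and tray below 0.1 m and contact force between the fingers and cover above 0.5 N), for 0.1 s.
At the end, for the whole second after the job is handed in: The cover stands feet down and level (within 0.06 rad) on the floor of the tray (feet within 2.5 mm of it, centre within the tray), at rest, let go, both tabs sprung back out to within 1 mm (z of cover in the frame of tray between 0.003 and 0.0085 m and x of cover in the frame of tray between -0.08 and 0.08 m and y of cover in the frame of tray between -0.06 and 0.06 m and angle between cover's own z axis and vertical below 0.06 rad and linear speed of cover below 0.02 m/s and y of tab_left in the frame of cover above 0.018 m and y of tab_right in the frame of cover below -0.018 m); the robot touches nothing.
It fails at once if a tab is pressed by the fingers with more than 18 N (it cracks) (contact force between the fingers and tab_left above 18 N or contact force between the fingers and tab_right above 18 N).
It fails at once if the cover is pushed or pulled against the case with more than 24 N (the catches tear) (contact force between cover and case above 24 N).
It fails at once if a bystander is moved by more than 25 mm (distance of any of cuff, spare_punch, hammer, pliers, barrette, paste_jar, ring_mandrel from where it was at the start of the episode above 0.025 m).
It also fails if it takes over 72 s, if anything falls off the work surface, if the arm or the gripper's body presses on something with over 40 N, if the wrist force passes 120 N, or if a joint passes its speed limit or range.

### The arm

A 7-joint arm with a two-finger parallel gripper is mounted at the origin on the work surface. World frame = base frame: x ahead of the robot, y to its left, z up, the work surface at z = 0. Lengths are in m, angles in degrees, forces in N, time in s.
With the tool pointing down it reaches from about 0.425 to 0.875 m from the base axis. Payload 8.4 kg.
Tool frame: the origin (TCP) lies on the front face of the gripper's body, between the roots of the fingers; the fingertips stand 70 mm ahead of it and the grasp point (between the pads) lies 51 mm ahead of it; z points along the fingers, y is the line along which they close (so a half turn about z gives the same grasp; the last joint's range is limited). The gripper opens to 87 mm and grips with 3 to 60 N. Pads are 19 mm wide; open, the fingers measure 117 mm over their backs; the gripper's body (75 mm by 190 mm) begins 51 mm behind the grasp point.
Start: joints at [-80.111, 19.091, 2.286, 83.961, -0.768, 76.965, -3.352], TCP at [0.175, 0.626, 0.292] pointing down, gripper open.
Joint ranges: [-147.57, 147.57], [-21.85, 119.76], [-74.77, 79.35], [14.55, 137.4], [-85.83, 265.84], [4.83, 119.75], [-152.11, 152.11]. Speed limits (degrees/s): [127.2, 127.2, 159.86, 159.86, 180, 180, 180].

### API

Orientations are given as a 3x3 rotation matrix whose columns are the frame's x, y, z axes.
In Python, from plant import state, optics, arm gives the robot as it stands. The module is installed in compiled form; this text tells all that it offers.
- The arm moves only by the shell command python3 -m creep 'ROWS' [FORCE]. ROWS is text: rows parted by semicolons, each of 5 numbers parted by spaces: the closure, from -1 (fully open) to 1 (shut), then the shift along the world's x, y, z in m, then the turn about the world's z in rad. In form: fingers tx ty tz roll; .... A call has 1 to 5 rows; each row is the pose to reach, as a shift and turn from the pose commanded when the call began; what a row does not reach only later rows make up. A row lasts 1/8 s, in which the tool goes at most 62.5 mm and 10.7 degrees, less where a joint would pass 70% of its speed; a pose out of reach is approached as far as the arm can. A call with a gripper value outside its range is refused whole. The fingers move at their own pace and stop on an object; FORCE is the grip in N (left out, the last holds). Time passes only in rows, so rows that repeat a pose let the fingers close. It gives the time, the measured TCP pose, the force, the opening and the grip force at its end, in the units of the state.
- state(): the state, without advancing time (a new reading comes with each control period).
- optics.capture(name): name is "side" or "top" or "wrist"; returns the picture (400x640x3 uint8, blue, green, red); there is no depth.
- optics.get_calibration(name): a dict with "intrinsics" (3x3 intrinsics, pixels), "R" (3x3) and "t" (3): a world point X has camera coordinates R X + t. Camera axes: x right, y down, z forward; pixel columns grow to the right and rows downward; lengths in m; the calibration is good to about 2 mm. A picture is of the moment at which its call begins: read the wrist's pose just before it. get_calibration takes no time and is no camera call; for the wrist camera it gives the pose at the moment of the call.
- arm.close_job(): hands the job in; it is judged then, once.
Trained networks look in the newest picture that a camera, given by its name, has taken for a name from the list of things; names that differ only in an ending like _2 or _b are one class to them, and where a whole thing is asked for, a point or a joint stands for the part that bears it (a point fixed in the world has none). Each returns a list of dicts, best first, with "confidence" (0 to 1); they miss things now and then, are a little off and sometimes report something else, mostly with a low value. They report only what shows in the picture. A call takes as long as a camera call. They do not tell look-alikes from the thing itself.
- optics.find_in(target, camera): "rect" ([centre column, centre row, width, height] as shares, 0 to 1, of the picture: columns of its width, rows of its height, round what is visible of it).
The state is a dict: "t": time; "joints": joint angles; "qvel": joint speeds; "joint_efforts": joint torques, N m; "tool_pos": TCP position; "ee_rot": TCP orientation; "ft_force": force on the tool from outside, world axes, zero at the start; "ft_torque": the same for the moment, N m; "opening": finger opening in m; "grasp_force": force on a finger pad.
Only numpy, scipy, OpenCV 4.12 (cv2) and the standard library are available. Lean on these libraries where they do the work, as an engineer would, in place of code of your own. Each camera call takes 0.05 s, during which the arm holds its last target. There are 200 camera calls.

## Working session

There is one attempt and no reset: what is moved stays moved. The work goes in short steps, Python scripts to look and compute and a shell command to move; the robot and the scene stay as the last step left them, time stands still between calls to the robot, and variables do not carry over. Pictures are saved under pics/ and viewed, at most 10 in all, crops included, and the job is handed in when it is done.

```bash
mkdir -p pics
cat > h.py <<'E'
import numpy as np, cv2
from plant import state, optics, arm
def ray(cam,u,v):
    c=optics.get_calibration(cam);K=np.array(c["intrinsics"]);R=np.array(c["R"]);t=np.array(c["t"])
    return -R.T@t, R.T@np.linalg.inv(K)@np.array([u,v,1.])
def onz(cam,u,v,z):
    o,d=ray(cam,u,v); return o+d*(z-o[2])/d[2]
def proj(cam,X):
    c=optics.get_calibration(cam);p=np.array(c["intrinsics"])@(np.array(c["R"])@np.array(X)+np.array(c["t"]));return p[:2]/p[2]
E
python3 - <<'E'
from h import *
s=state();print(s["t"],s["opening"],s["ft_force"],s["tool_pos"],np.round(s["ee_rot"],3))
a=optics.capture("top");b=optics.capture("side")
cv2.imwrite("pics/top.png",a);cv2.imwrite("pics/side.png",b)
for cam in("top","side"):
    c=optics.get_calibration(cam);print(cam,np.round(c["intrinsics"],1).tolist(),np.round(c["R"],3).tolist(),np.round(c["t"],3))
    for n in("cover","case","tray","tab_left","tab_right"):
        for d in optics.find_in(n,cam)[:4]:
            r=np.array(d["rect"])*[640,400,640,400];print(cam,n,round(d["confidence"],2),np.round(r,1))
E
```

```text
0.0 0.08701025853247289 [ 0.15872807 -0.13866271  0.00129738] [0.17441139 0.6257993  0.2913759 ] [[-0.963  0.268 -0.   ]
 [ 0.268  0.963 -0.002]
 [-0.    -0.002 -1.   ]]
top [[406.6, 0.0, 318.5], [0.0, 406.6, 200.2], [0.0, 0.0, 1.0]] [[0.006, -1.0, -0.003], [-0.997, -0.006, -0.074], [0.074, 0.004, -0.997]] [-0.021  0.459  1.131]
top cover 0.88 [466.7 184.4  32.4  34.3]
top cover 0.73 [348.  245.6  29.1  16.3]
top cover 0.69 [437.8 284.6  31.9  39.8]
top cover 0.64 [390.  245.6  24.1  22.1]
top case 0.87 [384.1 176.   72.6  83.5]
top tray 0.75 [235.9 168.4  66.   84.7]
side [[377.5, 0.0, 311.7], [0.0, 377.5, 200.8], [0.0, 0.0, 1.0]] [[0.846, -0.533, -0.015], [-0.403, -0.621, -0.672], [0.349, 0.574, -0.74]] [-0.407  0.236  0.979]
side cover 0.94 [417.9 320.2  44.7  33.6]
side cover 0.8 [297.9 355.   46.9  48.5]
side cover 0.77 [307.3 290.1  26.2  29.6]
side cover 0.7 [354.3 243.2  36.6  33.3]
side case 0.59 [369.7 254.8  91.4  70.1]
side case 0.54 [244.3 142.4  26.2   6.9]
side tray 0.95 [295.8 163.9  78.4  57.4]
side tab_left 0.6 [419.8 330.7   9.9  10.4]
side tab_right 0.58 [358.7 256.7   7.9   9.2]
side tab_right 0.52 [305.9 362.6  10.1   4.7]
```

Run:
```python
import cv2
a=cv2.imread("pics/top.png");cv2.imwrite("pics/t2.png",cv2.resize(a[100:340,180:500],(800,600),interpolation=cv2.INTER_CUBIC))
a=cv2.imread("pics/side.png");cv2.imwrite("pics/s2.png",cv2.resize(a[100:400,180:580],(800,600),interpolation=cv2.INTER_CUBIC))
```

```text
(no output)
```

View pics/t2.png

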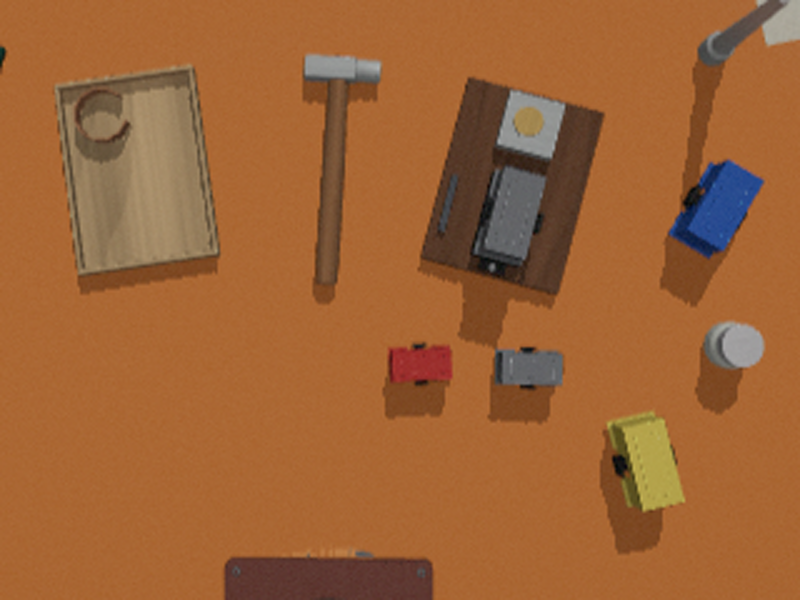

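View pics/s2.png

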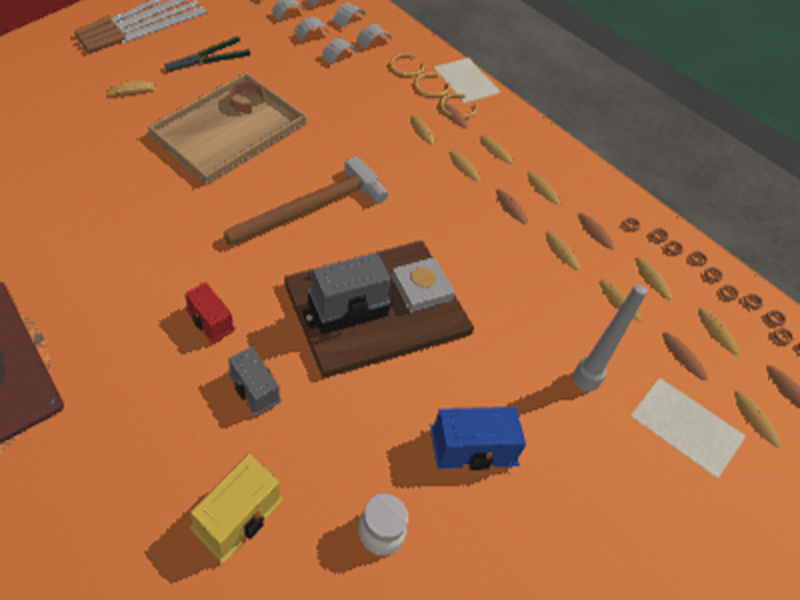

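Look-alikes, by top-camera pixel:
- Large grey cover on the board (386,182). This is the one I want.
- Small grey (392,247).
- Red (348,246).
- Blue (468,183).
- Yellow (439,284).

The tray is at about (235,168). The steel block sits at the upper end of the board, so case +x points up in the image.

```bash
cat >> h.py <<'E'
def fit(obj,wor):
    o=np.array(obj,float);w=np.array(wor)[:,:2];oc=o.mean(0);wc=w.mean(0);a=(o-oc)[:,0]+1j*(o-oc)[:,1];b=(w-wc)[:,0]+1j*(w-wc)[:,1]
    th=np.angle((a.conj()*b).sum());R=np.array([[np.cos(th),-np.sin(th)],[np.sin(th),np.cos(th)]])
    p=wc-R@oc;return p,np.degrees(th),np.linalg.norm((R@o.T).T+p-w,axis=1)
E
python3 - <<'E'
from h import *
full=lambda u,v:(180+u/2.5-.3,100+v/2.5-.3)
B=[onz("top",*full(*p),.018) for p in[(470,78),(603,114),(555,295),(422,258)]]
print("board",fit([(.15,.08),(.15,-.08),(-.065,-.08),(-.065,.08)],B))
T=[onz("top",*full(*p),.022) for p in[(55,86),(192,67),(218,253),(80,272)]]
print("tray",fit([(.11,.08),(.11,-.08),(-.11,-.08),(-.11,.08)],T))
print("cuff",onz("top",*full(102,117),.015))
c=optics.get_calibration("wrist");R=np.array(c["R"]);t=np.array(c["t"]);s=state();E=np.array(s["ee_rot"])
print("cam in tool",E.T@(-R.T@t-np.array(s["tool_pos"])),np.round(R@E,3),c["intrinsics"][0][0])
E
```

```text
board (array([ 0.49364315, -0.19401754]), np.float64(-15.107556144437128), array([0.00167993, 0.00181842, 0.00246866, 0.00271454]))
tray (array([0.55081679, 0.22132863]), np.float64(8.722527212359491), array([0.00218454, 0.00352973, 0.00228329, 0.00394977]))
cuff [0.61150454 0.26325253 0.015     ]
cam in tool [ 0.07206591 -0.00021739 -0.0921398 ] [[-0.001  1.    -0.002]
 [-0.965 -0.001 -0.261]
 [-0.261  0.002  0.965]] 327.63717433565813
```

```bash
python3 -m creep '-1 0.04 -0.05 0 0; -1 0.08 -0.10 0.01 0; -1 0.12 -0.14 0.02 0; -1 0.16 -0.18 0.03 0; -1 0.20 -0.22 0.04 0' && python3 -m creep '-1 0.04 -0.03 0 0; -1 0.07 -0.07 0 0; -1 0.10 -0.12 0 0; -1 0.12 -0.16 0 0; -1 0.12 -0.16 0 0'
python3 - <<'E'
from h import *
print(state()["tool_pos"],state()["t"])
cv2.imwrite("pics/w1.png",optics.capture("wrist"));np.savez("w1.npz",**{k:np.array(v) for k,v in optics.get_calibration("wrist").items()})
print([proj("wrist",[.5508,.2213,.006])])
E
```

```text
t: 1.23
tool_pos: [0.3757, 0.4046, 0.3329]
ee_rot: [[-0.963, 0.269, 0.0], [0.269, 0.963, 0.001], [-0.0, 0.001, -1.0]]
ft_force: [0.7, 0.0, 0.1]
opening: 0.0867
grasp_force: 0.0
t: 1.85
tool_pos: [0.4964, 0.242, 0.3327]
ee_rot: [[-0.961, 0.275, 0.001], [0.275, 0.961, -0.001], [-0.001, -0.0, -1.0]]
ft_force: [-1.3, 0.1, -0.3]
opening: 0.087
grasp_force: 0.0
[0.49642178 0.24197483 0.33270862] 1.85
[array([317.93379977, 214.48205956])]
```

```bash
python3 -m creep '-1 0 -0.06 0 0; -1 0 -0.12 0 0; -1 0 -0.18 0 0; -1 0 -0.24 0 0; -1 0 -0.30 0 0' && python3 -m creep '-1 -0.01 -0.06 0 0; -1 -0.02 -0.12 0 0; -1 -0.02 -0.16 0 0; -1 -0.02 -0.16 0 0; -1 -0.02 -0.16 0 0'
python3 - <<'E'
from h import *
print(state()["tool_pos"],state()["t"],state()["ft_force"])
cv2.imwrite("pics/w2.png",optics.capture("wrist"));np.savez("w2.npz",**{k:np.array(v) for k,v in optics.get_calibration("wrist").items()})
print([proj("wrist",[.4936,-.194,.098])])
E
```

```text
t: 2.52
tool_pos: [0.4944, -0.054, 0.3325]
ee_rot: [[-0.964, 0.266, 0.001], [0.266, 0.964, 0.001], [-0.001, 0.001, -1.0]]
ft_force: [1.5, 0.1, 0.1]
opening: 0.0871
grasp_force: 0.0
t: 3.15
tool_pos: [0.4752, -0.2121, 0.3321]
ee_rot: [[-0.964, 0.266, -0.0], [0.266, 0.964, 0.0], [0.0, 0.0, -1.0]]
ft_force: [-0.3, 0.4, -1.0]
opening: 0.0868
grasp_force: 0.0
[ 0.47519161 -0.21208766  0.33212372] 3.15 [-0.3440242   0.43784764 -1.00128933]
[array([344.85160909, 198.13736672])]
```

View pics/w1.png

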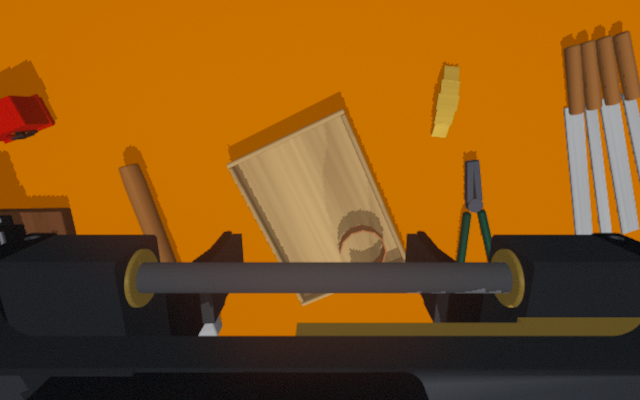

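View pics/w2.png

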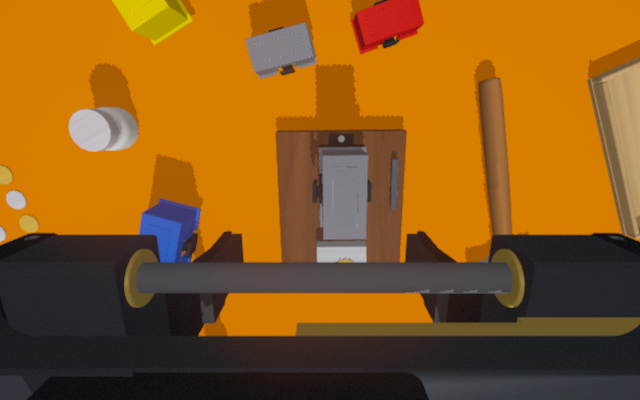

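w1: tray corners are near (230,165), (342,111) and (405,258), with the cuff at (361,243). w2: the grey cover on the board is centred near (344,193), with black tabs at (318,190) and (369,190). Next, one close crop.

Run:
```python
import cv2
a=cv2.imread("pics/w2.png");cv2.imwrite("pics/w2c.png",cv2.resize(a[120:270,265:415],(600,600),interpolation=cv2.INTER_CUBIC))
```

```text
(no output)
```

View pics/w2c.png

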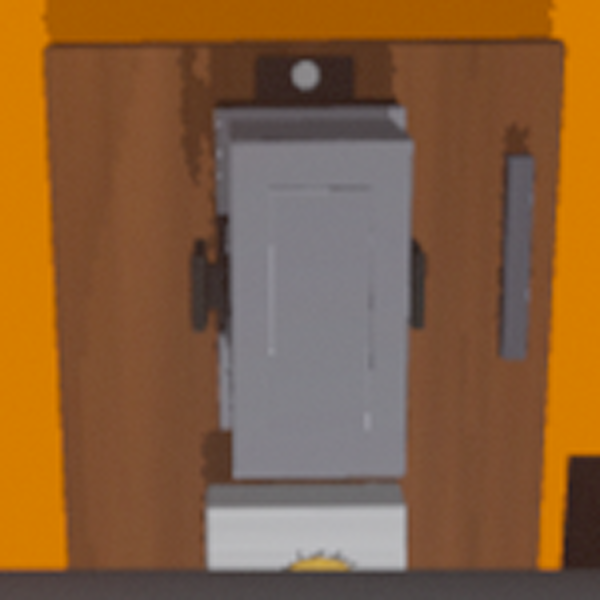

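Close crop: the large grey cover with black tabs sits on the board's base, so the choice is right. Its top corners in the crop are (231,142), (412,139), (405,474) and (234,476).

Run:
```python
from h import *
import h
def load(f):
    d=dict(np.load(f));
    class O: 
        get_calibration=staticmethod(lambda n:d)
    h.optics=O
g=lambda u,v:(265+u/4-.4,120+v/4-.4)
load("w2.npz")
W=[onz("w",*g(*p),.098) for p in[(231,142),(412,139),(405,474),(234,476)]]
print("cover",fit([(-.045,-.023),(-.045,.023),(.045,.023),(.045,-.023)],W))
W=[onz("w",*g(*p),.018) for p in[(47,44),(562,42),(68,568),(537,568)]]
print("board edge yaw", [np.degrees(np.arctan2(*(W[j]-W[i])[[1,0]])) for i,j in((0,2),(1,3))],"mid near",(W[0]+W[1])/2)
load("w1.npz")
T=[onz("w",*p,.022) for p in[(230,165),(342,111),(303,305)]]
print("tray",fit([(-.11,-.08),(-.11,.08),(.11,-.08)],T))
```

```text
cover (array([ 0.49339203, -0.19409215]), np.float64(-14.78294092963237), array([0.00088936, 0.00068928, 0.00065894, 0.00063122]))
board edge yaw [np.float64(-15.25807831867272), np.float64(-14.521110596876873)] mid near [ 0.4314795  -0.17780899  0.018     ]
tray (array([0.54957434, 0.22815623]), np.float64(8.871220880138827), array([0.00430241, 0.00464633, 0.00338538]))
```

```bash
python3 -m creep '-1 0.009 0.009 -0.03 0.009; -1 0.018 0.018 -0.07 0.009; -1 0.018 0.018 -0.11 0.009; -1 0.018 0.018 -0.13 0.009; -1 0.018 0.018 -0.13 0.009'
python3 - <<'E'
from h import *
a=optics.capture("wrist");cv2.imwrite("pics/w3.png",cv2.resize(a,(800,500)))
print(state()["ft_force"],[proj("wrist",[.4934,-.194,.098])])
E
```

```text
t: 3.82
tool_pos: [0.4922, -0.1939, 0.2009]
ee_rot: [[-0.966, 0.257, -0.003], [0.257, 0.966, 0.001], [0.003, -0.0, -1.0]]
ft_force: [0.5, -0.2, -0.2]
opening: 0.0869
grasp_force: 0.0
[-0.30448234  0.80605602  0.69168698] [array([324.73889993, 230.70432359])]
```

View pics/w3.png

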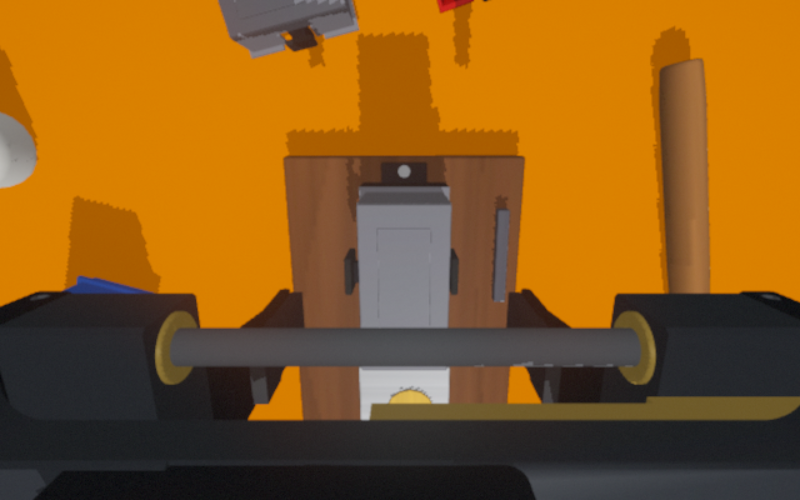

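The cover is centred at column 404 of 800 between the open fingers. The tab pads' outer faces are at columns 345 and 459, so the tool is lined up. Descending.

```bash
python3 -m creep '-1 0.001 0 -0.02 0; -1 0.001 0 -0.04 0; -1 0.001 0 -0.055 0; -1 0.001 0 -0.07 0; -1 0.001 0 -0.079 0' && python3 -m creep '-1 0 0 0 0; -0.8 0 0 0 0; -0.75 0 0 0 0;-0.7 0 0 0 0; -0.7 0 0 0 0' 3
```

```text
t: 4.5
tool_pos: [0.4936, -0.1957, 0.1227]
ee_rot: [[-0.966, 0.26, -0.0], [0.26, 0.966, 0.0], [0.0, -0.0, -1.0]]
ft_force: [-0.0, -0.8, 0.2]
opening: 0.0873
grasp_force: 0.0
t: 5.12
tool_pos: [0.4936, -0.1959, 0.1234]
ee_rot: [[-0.966, 0.26, 0.0], [0.26, 0.966, -0.0], [-0.0, 0.0, -1.0]]
ft_force: [-0.5, -0.5, 0.1]
opening: 0.0744
grasp_force: 0.0
```

```bash
for i in 1; do python3 -m creep '-0.67 0 0 -0.001 0; -0.65 0 0 -0.001 0; -0.63 0 0 -0.001 0; -0.62 0 0 -0.001 0; -0.62 0 0 -0.001 0'; done; python3 -m creep '-0.60 0 0 0 0; -0.58 0 0 0 0; -0.56 0 0 0 0; -0.55 0 0 0 0; -0.55 0 0 0 0'; python3 -m creep '-0.54 0 0 0 0; -0.53 0 0 0 0; -0.52 0 0 0 0; -0.51 0 0 0 0; -0.51 0 0 0 0'
```

```text
t: 5.75
tool_pos: [0.4935, -0.1959, 0.1222]
ee_rot: [[-0.966, 0.26, -0.0], [0.26, 0.966, -0.0], [0.0, -0.0, -1.0]]
ft_force: [-0.2, -0.4, -0.3]
opening: 0.0703
grasp_force: 0.0
t: 6.38
tool_pos: [0.4935, -0.1959, 0.1223]
ee_rot: [[-0.966, 0.26, 0.0], [0.26, 0.966, -0.0], [-0.0, -0.0, -1.0]]
ft_force: [-0.5, 0.1, -0.3]
opening: 0.0675
grasp_force: 0.0
t: 7.0
tool_pos: [0.4935, -0.1959, 0.1222]
ee_rot: [[-0.966, 0.26, -0.0], [0.26, 0.966, -0.0], [-0.0, -0.0, -1.0]]
ft_force: [-0.6, -0.7, 0.1]
opening: 0.0657
grasp_force: 0.1
```

```bash
python3 -m creep '-0.50 0 0 0 0; -0.49 0 0 0 0; -0.48 0 0 0 0; -0.48 0 0 0 0; -0.48 0 0 0 0';python3 -m creep '-0.47 0 0 0 0; -0.46 0 0 0 0; -0.45 0 0 0 0; -0.45 0 0 0 0; -0.45 0 0 0 0' | grep -v rot
```

```text
t: 7.62
tool_pos: [0.4935, -0.196, 0.1223]
ee_rot: [[-0.966, 0.26, -0.0], [0.26, 0.966, -0.0], [-0.0, -0.0, -1.0]]
ft_force: [-0.5, -1.7, -0.6]
opening: 0.0644
grasp_force: 0.7
t: 8.25
tool_pos: [0.4935, -0.196, 0.1223]
ft_force: [-1.3, -2.5, 0.7]
opening: 0.0634
grasp_force: 3.0
```

The force on the tool is about 2.7 N towards -y, so only the right finger is touching. I'll shift the tool to -y until the force balances.

```bash
for i in 1; do python3 -m creep '-0.45 -0.0003 -0.001 0 0; -0.45 -0.0003 -0.001 0 0; -0.45 -0.0003 -0.001 0 0; -0.45 -0.0003 -0.001 0 0' 3| grep -v rot; python3 -m creep '-0.5 -0.0003 -0.001 0 0; -0.5 -0.0003 -0.001 0 0; -0.5 -0.0003 -0.001 0 0; -0.5 -0.0003 -0.001 0 0'| grep -v rot; done
```

```text
t: 8.75
tool_pos: [0.4934, -0.1965, 0.1222]
ft_force: [0.3, 1.3, 1.5]
opening: 0.063
grasp_force: 3.0
t: 9.25
tool_pos: [0.4929, -0.1979, 0.1222]
ft_force: [1.1, 1.6, 0.4]
opening: 0.0655
grasp_force: 0.7
```

```bash
python3 -m creep '-0.5 0 0 0 0; -0.5 0 0 0 0; -0.5 0 0 0 0'| grep -v rot; python3 -m creep '-0.47 0 0 0 0; -0.45 0 0 0 0; -0.45 0 0 0 0;-0.45 0 0 0 0' 3| grep -v rot; python3 -m creep '-0.4 0 0 0 0; -0.4 0 0 0 0;-0.4 0 0 0 0; -0.4 0 0 0 0' 5| grep -v rot
```

```text
t: 9.62
tool_pos: [0.4929, -0.1979, 0.1222]
ft_force: [0.8, 1.4, 0.0]
opening: 0.0651
grasp_force: 0.7
t: 10.12
tool_pos: [0.493, -0.1977, 0.1223]
ft_force: [1.2, 3.6, 1.9]
opening: 0.0631
grasp_force: 3.0
t: 10.62
tool_pos: [0.493, -0.1978, 0.1223]
ft_force: [1.9, 4.7, 2.9]
opening: 0.0626
grasp_force: 5.0
```

```bash
python3 -m creep '-0.55 0 0 0 0; -0.55 0.0002 0.001 0 0; -0.55 0.0002 0.001 0 0; -0.55 0.0002 0.001 0 0'| grep -v rot; python3 -m creep '-0.47 0 0 0 0; -0.44 0 0 0 0; -0.44 0 0 0 0;-0.44 0 0 0 0' 3| grep -v rot; python3 -m creep '-0.4 0 0 0 0; -0.4 0 0 0 0;-0.4 0 0 0 0; -0.4 0 0 0 0' 6| grep -v rot
```

```text
t: 11.12
tool_pos: [0.4928, -0.1973, 0.1221]
ft_force: [-0.1, -0.0, -0.8]
opening: 0.0676
grasp_force: 0.0
t: 11.62
tool_pos: [0.493, -0.197, 0.1222]
ft_force: [0.1, -0.9, -0.9]
opening: 0.0631
grasp_force: 3.0
t: 12.12
tool_pos: [0.4931, -0.1969, 0.1223]
ft_force: [-1.4, -0.5, 1.3]
opening: 0.0623
grasp_force: 6.0
```

```bash
python3 -m creep '-0.3 0 0 0 0; -0.3 0 0 0 0;-0.3 0 0 0 0; -0.3 0 0 0 0' 10| grep -v rot; python3 -m creep '-0.3 0 0 0 0; -0.3 0 0 0 0;-0.3 0 0 0 0; -0.3 0 0 0 0' 13| grep -v rot
```

```text
t: 12.62
tool_pos: [0.4931, -0.197, 0.1223]
ft_force: [-2.0, -1.0, 2.8]
opening: 0.0606
grasp_force: 10.0
t: 13.12
tool_pos: [0.4931, -0.1969, 0.1223]
ft_force: [-2.8, -1.1, 4.1]
opening: 0.059
grasp_force: 13.0
```

```bash
python3 -m creep '-0.3 0 0 0 0; -0.3 0 0 0 0;-0.3 0 0 0 0; -0.3 0 0 0 0' 15.3| grep -v rot; python3 -m creep '-0.3 0 0 0.001 0; -0.3 0 0 0.002 0;-0.3 0 0 0.003 0; -0.3 0 0 0.003 0'| grep -v rot
```

```text
t: 13.62
tool_pos: [0.4931, -0.1969, 0.1223]
ft_force: [-2.9, -2.2, 4.6]
opening: 0.0581
grasp_force: 15.3
t: 14.12
tool_pos: [0.4932, -0.1967, 0.1253]
ft_force: [-0.6, 0.1, -1.3]
opening: 0.058
grasp_force: 15.3
```

The force on the tool is only -1.3 N after 3 mm of lift, which matches the cover's weight, so the catches have let go. I'll keep lifting slowly.

```bash
python3 -m creep '-0.3 0 0 0.002 0; -0.3 0 0 0.004 0;-0.3 0 0 0.006 0; -0.3 0 0 0.008 0; -0.3 0 0 0.01 0'| grep -v rot;python3 - <<'E'
from h import *
a=optics.capture("side");cv2.imwrite("pics/s4.png",cv2.resize(a[215:295,315:435],(800,533),interpolation=cv2.INTER_CUBIC))
print(state()["ft_force"])
E
```

```text
t: 14.75
tool_pos: [0.4931, -0.1969, 0.1354]
ft_force: [-0.8, -1.4, -1.2]
opening: 0.0582
grasp_force: 15.3
[ 0.45363251  0.4130687  -2.15944449]
```

View pics/s4.png

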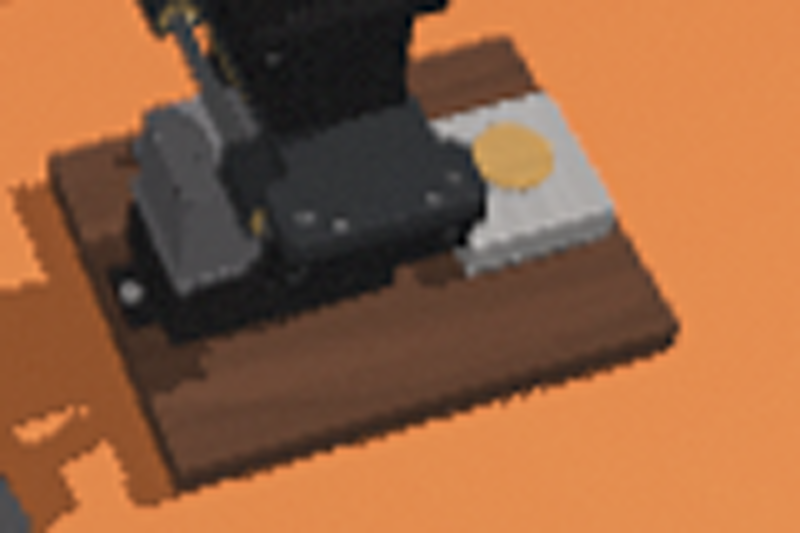

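The grey hood appears lifted, with its lower edge clear of the black base. Carrying on up.

```bash
python3 -m creep '-0.3 0 0 0.007 0; -0.3 0 0 0.014 0;-0.3 0 0 0.021 0; -0.3 0 0 0.028 0; -0.3 0 0 0.035 0'| grep -v rot;python3 -m creep '-0.3 0 0 0.008 0; -0.3 0 0 0.018 0;-0.3 0 0 0.028 0; -0.3 0 0 0.038 0; -0.3 0 0 0.048 0'| grep -v rot
python3 - <<'E'
from h import *
a=optics.capture("side");cv2.imwrite("pics/s5.png",cv2.resize(a[185:295,315:435],(654,600),interpolation=cv2.INTER_CUBIC))
print(state()["ft_force"])
E
```

```text
t: 15.42
tool_pos: [0.4932, -0.1969, 0.1708]
ft_force: [-0.8, -0.2, -0.8]
opening: 0.0582
grasp_force: 15.3
t: 16.05
tool_pos: [0.4931, -0.1969, 0.219]
ft_force: [0.0, -0.1, -1.4]
opening: 0.0583
grasp_force: 15.3
[ 2.34662231 -0.32427329 -0.85313625]
```

View pics/s5.png

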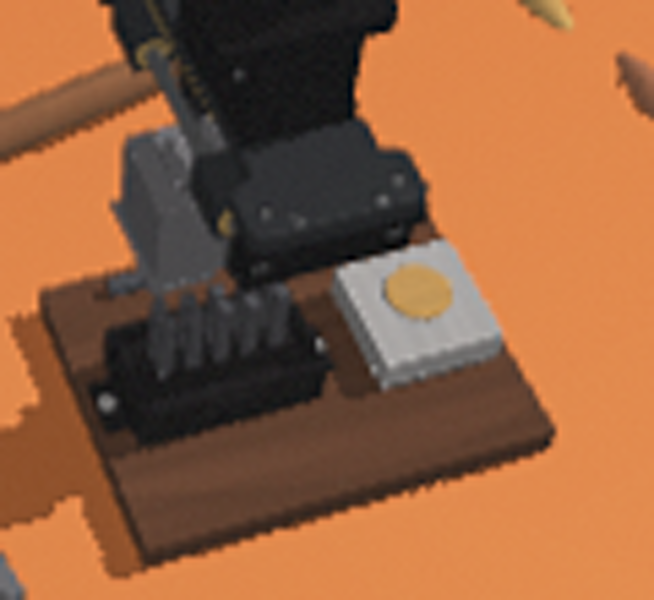

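The cover is off and level, with the punches showing below it. Now to the tray: +0.027, +0.415, turn +0.414.

```bash
python3 -m creep '-0.3 0.002 0.02 0 0.02; -0.3 0.005 0.06 0 0.06;-0.3 0.008 0.1 0 0.1; -0.3 0.011 0.14 0 0.14; -0.3 0.014 0.18 0 0.18'| grep -v rot;python3 -m creep '-0.3 0.003 0.04 0 0.04; -0.3 0.006 0.08 0 0.08;-0.3 0.009 0.12 0 0.12; -0.3 0.011 0.16 0 0.16; -0.3 0.013 0.195 0 0.2'| grep -v rot; python3 -m creep '-0.3 0 0.02 0 0.02; -0.3 0 0.035 0 0.034;-0.3 0 0.04 0 0.034;-0.3 0 0.04 0 0.034;-0.3 0 0.04 0 0.034'
python3 - <<'E'
from h import *
a=optics.capture("wrist");cv2.imwrite("pics/w6.png",a)
print(state()["ft_force"],proj("wrist",[.55,.225,.006]))
for x,y in[(-.11,-.08),(-.11,.08)]:
    c,s_=np.cos(.1536),np.sin(.1536);print(proj("wrist",[.55+c*x-s_*y,.225+s_*x+c*y,.022]))
E
```

```text
t: 16.73
tool_pos: [0.5067, -0.0143, 0.218]
ft_force: [1.5, -0.5, -2.3]
opening: 0.0579
grasp_force: 15.3
t: 17.35
tool_pos: [0.5197, 0.1809, 0.218]
ft_force: [0.1, 0.4, -1.6]
opening: 0.0583
grasp_force: 15.3
t: 17.98
tool_pos: [0.5204, 0.217, 0.2184]
ee_rot: [[-0.989, -0.149, 0.0], [-0.149, 0.989, -0.0], [-0.0, -0.0, -1.0]]
ft_force: [0.1, 0.1, -1.6]
opening: 0.0582
grasp_force: 15.3
[-0.78826834  0.78644451 -1.54489344] [326.75405546 220.77335532]
[231.8447328  103.55535818]
[421.42381169 102.64865164]
```

View pics/w6.png

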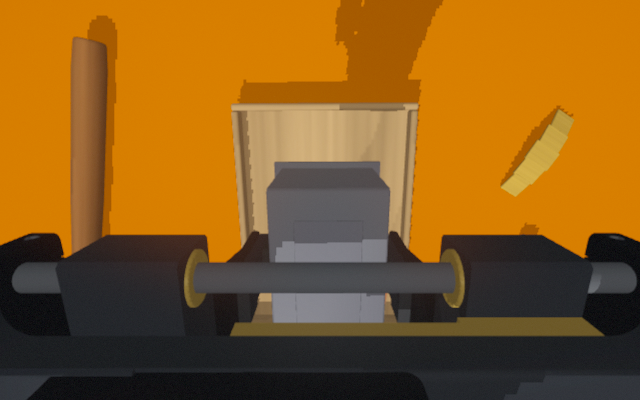

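The tray's near corners (233,105) and (419,105) match the prediction, and the cover is parallel and centred between the walls. Lowering.

```bash
python3 -m creep '-0.3 0 0 -0.02 0; -0.3 0 0 -0.045 0;-0.3 0 0 -0.07 0; -0.3 0 0 -0.095 0; -0.3 0 0 -0.11 0'| grep -v rot;python3 -m creep '-0.3 0 0 -0.004 0; -0.3 0 0 -0.008 0;-0.3 0 0 -0.011 0; -0.3 0 0 -0.013 0;-0.3 0 0 -0.013 0'| grep -v rot; python3 -m creep '-0.3 0 0 -0.001 0; -0.3 0 0 -0.002 0;-0.3 0 0 -0.002 0'| grep -v rot
```

```text
t: 18.65
tool_pos: [0.5198, 0.2174, 0.1072]
ft_force: [-1.1, 0.5, -1.4]
opening: 0.058
grasp_force: 15.3
t: 19.27
tool_pos: [0.5202, 0.2182, 0.0954]
ft_force: [0.3, 0.4, -2.0]
opening: 0.0583
grasp_force: 15.3
t: 19.65
tool_pos: [0.5201, 0.2181, 0.0932]
ft_force: [-0.2, -0.4, -2.0]
opening: 0.0582
grasp_force: 15.3
```

```bash
python3 -m creep '-0.3 0 0 -0.0005 0; -0.3 0 0 -0.001 0;-0.3 0 0 -0.001 0'| grep -v rot; python3 -m creep '-0.3 0 0 -0.0005 0; -0.3 0 0 -0.001 0;-0.3 0 0 -0.001 0'| grep -v rot
```

```text
t: 20.02
tool_pos: [0.5202, 0.2181, 0.0924]
ft_force: [-0.1, -0.8, 1.4]
opening: 0.0583
grasp_force: 15.3
t: 20.4
tool_pos: [0.5202, 0.2182, 0.0922]
ft_force: [-4.2, -0.6, 11.4]
opening: 0.0584
grasp_force: 15.3
```

The cover is on the floor, with force on the tool rising to 11 N. I'll ease off slightly, keep hold, then slacken the grip gently.

```bash
python3 -m creep '-0.3 0 0 0.0007 0; -0.3 0 0 0.0007 0;-0.3 0 0 0.0007 0'| grep -v rot; python3 -m creep '-0.36 0 0 0 0; -0.42 0 0 0 0;-0.48 0 0 0 0;-0.55 0 0 0 0;-0.65 0 0 0 0'| grep -v rot;  python3 -m creep '-0.8 0 0 0 0; -0.9 0 0 0 0;-0.9 0 0 0 0;-0.9 0 0 0 0;-0.9 0 0 0 0'| grep -v rot
```

```text
t: 20.78
tool_pos: [0.5202, 0.2182, 0.0923]
ft_force: [-2.7, -1.2, 5.8]
opening: 0.0576
grasp_force: 15.3
t: 21.4
tool_pos: [0.5202, 0.2181, 0.0918]
ft_force: [0.2, -0.4, 0.4]
opening: 0.0698
grasp_force: 0.0
t: 22.02
tool_pos: [0.5201, 0.2181, 0.0919]
ft_force: [0.1, -0.4, 0.3]
opening: 0.0823
grasp_force: 0.0
```

```bash
python3 -m creep '-0.9 0 0 0.01 0; -0.9 0 0 0.025 0;-0.9 0 0 0.045 0;-0.9 0 0 0.08 0;-0.9 0 0 0.12 0'| grep -v rot;  python3 -m creep '-0.9 0 0 0.05 0; -0.9 0 0 0.1 0;-0.9 0 -0.04 0.1 0;-0.9 0 -0.08 0.1 0;-0.9 0 -0.1 0.1 0'| grep -v rot
python3 - <<'E'
from h import *
a=optics.capture("side");cv2.imwrite("pics/s7.png",cv2.resize(a[110:210,230:390],(800,500),interpolation=cv2.INTER_CUBIC))
E
```

```text
t: 22.65
tool_pos: [0.52, 0.2179, 0.2139]
ft_force: [0.8, -1.5, 0.7]
opening: 0.083
grasp_force: 0.0
t: 23.28
tool_pos: [0.5202, 0.1157, 0.3133]
ft_force: [1.0, 0.4, 0.0]
opening: 0.0825
grasp_force: 0.0
```

View pics/s7.png

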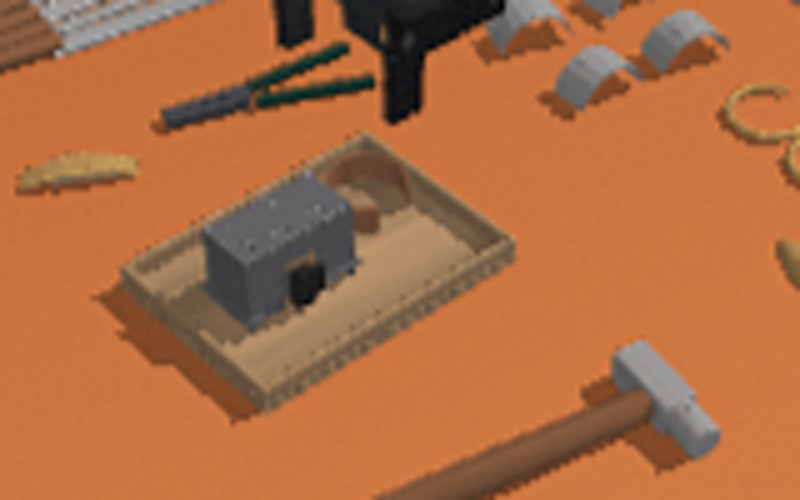

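The cover stands level and feet down in the tray at crop (280,255), with its tab out. The cuff and hammer are untouched. Handing in.

```bash
python3 -m creep '-0.9 0 0 0 0; -0.9 0 0 0 0' | head -1; python3 -c "
from plant import arm
print(arm.close_job())"
```

```text
t: 23.58
the job is handed in; nothing more can be done
None
```

I opened the punch case and stood its cover feet down and level in the tray, let go and clear of the robot, then handed the job in at about 24 s; the judge's verdict was not shown.

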